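# Pre-use check of the hoist remote

## Robot

A 6-joint arm with a two-finger parallel gripper is mounted at the origin on the work surface. World frame = base frame: x ahead of the robot, y to its left, z up, the work surface at z = 0. Lengths are in m, angles in rad, forces in N, time in s.
With the tool pointing down it reaches from about 0.225 to 0.875 m from the base axis. Payload 3.4 kg.
Tool frame: the origin (TCP) lies at the very end of the fingers, on their centre line; the grasp point (between the pads) lies 19 mm behind it (manip.hold_point_z is the distance from the TCP to the grasp point, in m); z points along the fingers, x is the direction in which the jaws open and shut, and the axes are right-handed (so a half turn about z gives the same grasp; the last joint's range is limited). The gripper opens to 85 mm and grips with 20 to 120 N. Pads are 22 mm wide; open, the fingers measure 114 mm over their backs; the gripper's body (76 mm by 85 mm) begins 54 mm behind the grasp point. The pads swing forward as they close: fully open they stand 13 mm farther back than shut.
Start: joints at [1.02, 0.276, 1.505, -0, 1.361, -0.121], TCP at [0.24, 0.523, 0.231] pointing down, gripper open.
Joint ranges: [-2.89, 2.89], [-0.75, 2.08], [0.22, 2.7], [-1.18, 4.32], [0.11, 2.71], [-2.7, 2.7]. Speed limits (rad/s): [2.57, 2.57, 3.14, 3.14, 3.14, 3.14].

## Interface

Orientations are given as a unit quaternion [w, x, y, z].
In Python, from rig import manip gives the robot as it stands.
- The arm moves only by the tool apply_moves, never from a script. Its argument "commands" is one flat list of numbers, 6 for each row, row after row: the shift along the tool's x, y, z normalised to -1 to 1, where 1 is 0.03 m, then the turn, a rotation vector about the tool's x, y, z normalised to -1 to 1, where 1 is 0.15 rad. A call has 1 to 20 rows; each row shifts and turns the commanded pose from where the row before left it, along the tool's axes as they then stand; what a row does not reach is not made up. A row lasts 1/10 s, in which the tool goes at most 50 mm and 8.59 degrees, less where a joint would pass 70% of its speed; a pose out of reach is approached as far as the arm can. A call with a number of a shift or a turn outside -1 to 1 is refused whole. A call with a gripper value outside its range is refused whole. "jaw" is the opening, from -1 (shut) to 1 (fully open), set as the call begins (left out, the last holds). The fingers move at their own pace and stop on an object; "newtons" is the grip in N (left out, the last holds). Time passes only in rows, so rows that do not move let the fingers close. It gives the time, the measured TCP pose, the force and the opening at its end, in the units of the state.
- manip.get_state(): the state, without advancing time (a new reading comes with each control period).
- manip.get_image(name): name is "side" or "top" or "wrist"; returns a dict with "frame" (480x640x3 uint8, red, green, blue), "fx", "fy", "cx", "cy" (pixels), "k1" (the pictures are not rectified: a ray, as slopes to the right and down, at radius r is drawn at 1 + k1 r^2 times it, then the intrinsics apply), "extrinsics" (4x4, takes a point from camera to world coordinates); the wrist camera has in their place "mount" (4x4, takes a point from camera to tool coordinates, whose origin is the TCP and whose axes are the tool frame's). Camera axes: x right, y up, looking along -z (the intrinsics and any distortion apply to the point x, -y, -z); pixel columns grow to the right and rows downward; lengths in m; the calibration is good to about 2 mm. A picture is of the moment at which its call begins: read the wrist's pose just before it. There is no depth.
- manip.sign_off(): hands the job in, once; it reports no verdict.
The state is a dict: "clock": time; "qpos": joint angles; "qd": joint speeds; "effort": joint torques, N m; "position": TCP position; "ee_rot": TCP orientation; "contact_force": force on the tool from outside, world axes, zero at the start; "moment": the same for the moment, N m; "width": finger opening in m.
Only numpy, scipy, OpenCV 4.12 (cv2) and the standard library are available. Lean on these libraries where they do the work, as an engineer would, in place of code of your own. Each camera call takes 0.05 s, during which the arm holds its last target. There are 200 camera calls.

## Task

Do the pre-use check on the hoist's yellow radio remote where it lies on the bench: with a fingertip press the green start button, then the blue horn, then the white up button and last the black down button. Press each lightly, only far enough to switch (about half-way down), and let it spring right back up before pressing the next. Do not pick up or shift the remote, and leave its red stop mushroom, its two orange buttons and the things lying around it alone.

Things in the scene. Friction and masses are not known exactly. Their poses are not given: they have to be found in the camera images.
- remote: the hoist's radio remote: loose yellow handset with black rubber ends and grey face plate, 238 x 86 mm, about 0.5 kg, lying buttons-up on the bench. Origin: centre of its underside (z = 0 on the bench). x: along it to the head (the end with red mushroom and stub antenna); y: to its left, head pointing away; z up. Face plate 37 mm above the bench; six round buttons on it, 22 mm across, 10 mm proud, 44 mm apart
- start_top (a point): centre of the top face of the green start button, which moves with the button; 25 mm towards the head, 22 mm left (+y) of the middle; white bar mark; first row, left; 47 mm above the bench when the button is up
- btn_start (a joint): travel of the green start button straight down into the remote, in m: 0 up, 0.008 fully down. It switches half-way, at 0.004. It springs back by itself: 2 N starts it moving, 4 N at the switching point, 6 N at the bottom, where it stops hard (over 25 N there would harm it)
- horn_top (a point): centre of the top face of the blue horn button, which moves with the button; 25 mm towards the head, 22 mm right (-y) of the middle; white horn mark; first row, right; 47 mm above the bench when the button is up
- btn_horn (a joint): travel of the blue horn button straight down into the remote, in m: 0 up, 0.008 fully down. It switches half-way, at 0.004. It springs back by itself: 2 N starts it moving, 4 N at the switching point, 6 N at the bottom, where it stops hard (over 25 N there would harm it)
- up_top (a point): centre of the top face of the white up button, which moves with the button; 19 mm towards the foot, 22 mm left; black arrow; second row, left; 47 mm above the bench when the button is up
- btn_up (a joint): travel of the white up button straight down into the remote, in m: 0 up, 0.008 fully down. It switches half-way, at 0.004. It springs back by itself: 2 N starts it moving, 4 N at the switching point, 6 N at the bottom, where it stops hard (over 25 N there would harm it)
- down_top (a point): centre of the top face of the black down button, which moves with the button; 19 mm towards the foot, 22 mm right; white arrow, white collar; second row, right; 47 mm above the bench when the button is up
- btn_down (a joint): travel of the black down button straight down into the remote, in m: 0 up, 0.008 fully down. It switches half-way, at 0.004. It springs back by itself: 2 N starts it moving, 4 N at the switching point, 6 N at the bottom, where it stops hard (over 25 N there would harm it)
- stop_top (a point): centre of the top of the red stop mushroom, 38 mm across, 59 mm above the bench, in the middle of the width, 72 mm towards the head
- btn_stop (a joint): travel of the red stop mushroom, in m: 0 up, 0.005 fully down (6 N starts it)
- btn_left (a joint): travel of the orange trolley-left button (63 mm towards the foot, 22 mm left of the middle, third row, same kind as the others), in m: 0 up, 0.008 down
- btn_right (a joint): travel of the orange trolley-right button (63 mm towards the foot, 22 mm right of the middle, third row, same kind as the others), in m: 0 up, 0.008 down
- shackle: steel bow shackle with a yellow pin, about 65 x 65 mm, 21 mm high, lying flat, loose. Origin: underside
- eye_nut: dark steel lifting eye nut standing upright on its 38 mm round base, 71 mm high, loose. Origin: underside, at the centre
- tape: orange and black tape measure, 70 x 64 mm, 36 mm high, loose. Origin: underside, at the centre
- magnet: red and dark arrow-shaped welding magnet (two arms at a right angle), about 80 x 90 mm, 15 mm high, lying flat, loose. Origin: underside
- tube_offcut: offcut of dark square steel tube, 70 x 40 mm, 40 mm high, loose. Origin: underside, at the centre
- spanner: steel spanner, 190 mm long, lying flat, loose. Origin: underside
- wire_brush: hand brush with a handle, about 200 mm long, lying flat, loose. Origin: underside

How it is judged:
By the outcome, as a careful person would: the job done as asked, in the order asked, and still so for the second after the job is handed in, with the robot touching nothing.
It also fails if it takes over 50 s, if anything falls off the work surface, if the arm or the gripper's body presses on something with over 40 N, if the wrist force passes 120 N, or if a joint passes its speed limit or range.

## Working session

There is one attempt and no reset: what is moved stays moved. The work goes in short steps, Python scripts to look and compute and a tool call to move; the robot and the scene stay as the last step left them, time stands still between calls to the robot, and variables do not carry over. Pictures are saved under pics/ and viewed, about 8 in all and at most 12, crops included, and the job is handed in when it is done.

Besides the shell and the picture viewer there is one more tool, called after "Emit:" by a JSON object that holds its "name" and its "arguments", one argument or row to a line. apply_moves: Moves the arm, as the interface text tells. Scaled input: -1 to 1 covers 0.03 m each way for a shift and 0.15 rad each way for a turn. Its arguments: {"type":"object","properties":{"commands":{"type":"array"},"jaw":{"type":"number"},"newtons":{"type":"number"}},"required":["commands"]}

```bash
mkdir -p pics; ls; cat > h.py <<'E'
import numpy as np, cv2
from rig import manip
from scipy.spatial.transform import Rotation as R
def cam(n):
    s=manip.get_state(); d=manip.get_image(n)
    if n=="wrist":
        T=np.eye(4); q=np.array(s["ee_rot"]); T[:3,:3]=R.from_quat(q[[1,2,3,0]]).as_matrix(); T[:3,3]=s["position"]
        E=T@np.array(d["mount"])
    else: E=np.array(d["extrinsics"])
    return d,E
def px2pl(d,E,u,v,z):
    a=np.array([(u-d["cx"])/d["fx"],(v-d["cy"])/d["fy"]]); p=a.copy()
    for _ in range(20): p=a/(1+d["k1"]*(p@p))
    r=E[:3,:3]@np.array([p[0],-p[1],-1]); o=E[:3,3]
    return o+r*(z-o[2])/r[2]
def save(d,f): cv2.imwrite("pics/"+f,d["frame"][:,:,::-1])
E
python3 - <<'E'
from h import *
s=manip.get_state(); print(s)
for n in("top","wrist"):
    d,E=cam(n); save(d,n+"0.png"); print(n,d["fx"],d["k1"],E.round(3).tolist())
E
```

```text
pics
{'clock': 0.0, 'qpos': array([ 1.02000992e+00,  2.76618172e-01,  1.50619098e+00,  1.39613263e-06,
        1.36068513e+00, -1.21018405e-01]), 'qd': array([-0.00271964, -0.00229596,  0.00147189,  0.00027315,  0.00131435,
       -0.00233401]), 'effort': array([-9.12247215e-04, -4.16771793e+01, -2.45805305e+01,  4.11824328e-05,
        1.10262766e-02,  2.07616367e-06]), 'position': array([0.23930327, 0.52223189, 0.23040345]), 'ee_rot': array([ 4.12523929e-04,  8.41623103e-01,  5.40064485e-01, -8.56660959e-04]), 'contact_force': array([ 0.23754076,  0.34938822, -0.75471268]), 'moment': array([ 0.00903041, -0.01337944, -0.00236002]), 'width': 0.0850384926604906}
top 578.6526783804128 0.03945690129571056 [[0.001, 0.997, -0.075, 0.385], [-1.0, 0.002, 0.01, 0.006], [0.01, 0.075, 0.997, 1.702], [0.0, 0.0, 0.0, 1.0]]
wrist 362.97040914769724 -0.029886588851622937 [[0.416, -0.863, -0.286, 0.166], [0.909, 0.395, 0.132, 0.556], [-0.001, -0.315, 0.949, 0.373], [0.0, 0.0, 0.0, 1.0]]
```

View pics/top0.png

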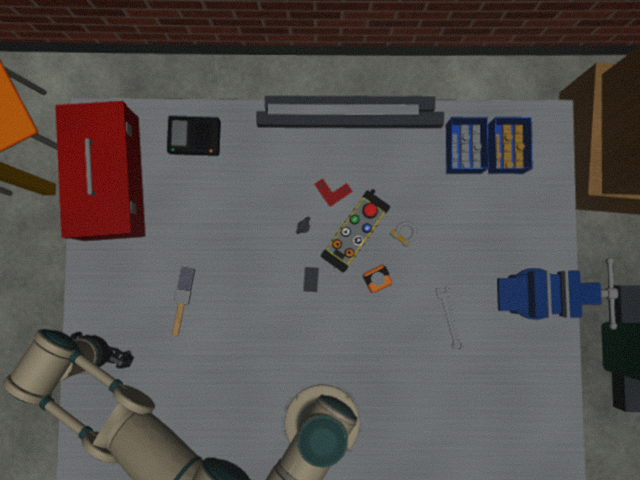

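The top view shows the remote centred near pixel (357,231), with the head up and to the right (mushroom at 370,211). The shackle (402,233), tape (377,278), magnet (333,190), eye nut (304,226) and tube (311,279) lie around it.

```bash
python3 - <<'E'
from h import *
d,E=cam("top"); f=d["frame"]; c=f[170:310,280:430]
cv2.imwrite("pics/crop.png",cv2.resize(c[:,:,::-1],None,fx=5,fy=4.2*5/4.2,interpolation=cv2.INTER_CUBIC)[:600*1+100])
for n,u,v,z in(("stop",370,211,.059),("start",354,219,.047),("horn",367,228,.047),("up",346,231,.047),("down",358,240,.047),("nut",304,226,.03),("foot",334,261,.03)): print(n,px2pl(d,E,u,v,z).round(3))
s=manip.get_state(); print(R.from_quat(np.array(s["ee_rot"])[[1,2,3,0]]).as_matrix().round(3))
print(manip.get_image("wrist")["mount"])
E
```

```text
stop [ 0.605 -0.139  0.059]
start [ 0.583 -0.094  0.047]
horn [ 0.557 -0.131  0.047]
up [ 0.548 -0.071  0.047]
down [ 0.522 -0.105  0.047]
nut [0.564 0.05  0.03 ]
foot [ 0.463 -0.037  0.03 ]
[[ 0.417  0.909 -0.001]
 [ 0.909 -0.417 -0.001]
 [-0.001 -0.    -1.   ]]
[[ 9.99999863e-01 -2.01852020e-04 -4.81955099e-04  1.84163383e-04]
 [-3.43406708e-04 -9.49079813e-01 -3.15035540e-01 -8.06126115e-02]
 [-3.93823295e-04  3.15035662e-01 -9.49079752e-01 -1.42512370e-01]
 [ 0.00000000e+00  0.00000000e+00  0.00000000e+00  1.00000000e+00]]
```

Emit:
{"name": "apply_moves", "arguments": {
  "commands": [-0.4, 0.47, 0, 0, 0, 0, -0.79, 0.94, 0, 0, 0, 0, -0.79, 0.94, 0, 0, 0, 0, -0.79, 0.94, 0, 0, 0, 0, -0.79, 0.94, 0, 0, 0, 0, -0.79, 0.94, 0, 0, 0, 0, -0.79, 0.94, 0, 0, 0, 0, -0.79, 0.94, 0, 0, 0, 0, -0.79, 0.94, 0, 0, 0, 0, -0.79, 0.94, 0, 0, 0, 0, -0.79, 0.94, 0, 0, 0, 0, -0.79, 0.94, 0, 0, 0, 0, -0.79, 0.94, 0, 0, 0, 0, -0.79, 0.94, 0, 0, 0, 0, -0.79, 0.94, 0, 0, 0, 0, -0.79, 0.94, 0, 0, 0, 0, -0.79, 0.94, 0, 0, 0, 0, -0.79, 0.94, 0, 0, 0, 0, -0.4, 0.47, 0, 0, 0, 0.6, 0, 0, 0, 0, 0, 0.6],
  "jaw": -1
}}

```text
clock: 2.2
position: [0.5235, -0.0803, 0.2309]
ee_rot: [0.001, 0.888, 0.459, -0.0]
contact_force: [0.1, 0.9, 1.0]
width: 0.0002
```

Emit:
{"name": "apply_moves", "arguments": {
  "commands": [0, 0, 0, 0, 0, 0, 0, 0, 0, 0, 0, 0, 0, 0, 0, 0, 0, 0]
}}

```text
clock: 2.5
position: [0.5226, -0.0766, 0.2314]
ee_rot: [-0.0, 0.886, 0.463, -0.0]
contact_force: [-0.4, 0.7, 0.3]
width: -0.0001
```

```bash
python3 - <<'E'
from h import *
d,E=cam("wrist"); save(d,"w1.png"); s=manip.get_state(); print(s["position"],s["width"],s["contact_force"],s["clock"])
E
```

```text
[ 0.52272888 -0.07650698  0.23144376] 0.00015242909043734678 [ 0.20577167 -0.50697716 -0.12631147] 2.55
```

View pics/w1.png

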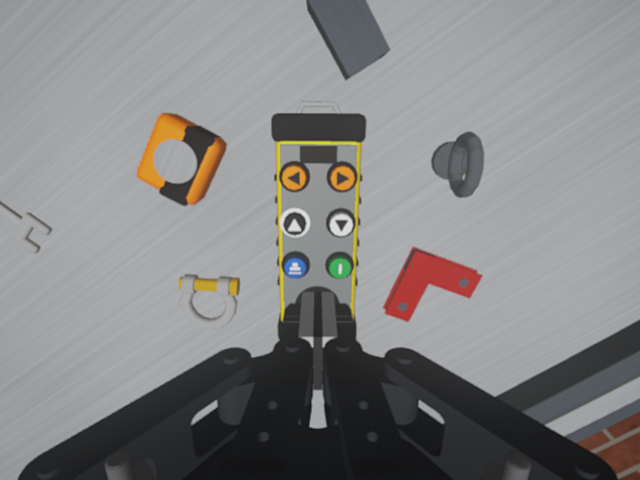

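The wrist picture shows the remote with its head at the bottom: green (341,266), blue (295,268), white up (341,222), black down with white collar (295,222) and orange (294,178) and (342,178). Next I'll measure the centres and fit the remote's pose.

```bash
cat > meas.py <<'E'
from h import *
M=dict(start=(.025,.022),horn=(.025,-.022),up=(-.019,.022),down=(-.019,-.022),left=(-.063,.022),right=(-.063,-.022))
def meas(guess):
    d,E=cam("wrist"); hsv=cv2.cvtColor(d["frame"],cv2.COLOR_RGB2HSV)
    rng=dict(start=((45,90,40),(85,255,255)),horn=((100,90,40),(130,255,255)),left=((8,120,90),(20,255,255)),right=((8,120,90),(20,255,255)))
    P={}
    for n,(lo,hi) in rng.items():
        if n not in guess: continue
        m=cv2.inRange(hsv,lo,hi); u,v=guess[n]; w=np.zeros_like(m); cv2.circle(w,(u,v),18,255,-1)
        cs=cv2.findContours(m&w,cv2.RETR_EXTERNAL,cv2.CHAIN_APPROX_NONE)[0]
        c=cv2.convexHull(max(cs,key=cv2.contourArea)); (x,y),r=cv2.minEnclosingCircle(c)
        mm=cv2.moments(c); x,y=mm["m10"]/mm["m00"],mm["m01"]/mm["m00"]
        P[n]=px2pl(d,E,x,y,.047)[:2]; e=px2pl(d,E,x+r,y,.047)[:2]
        print(n,round(x,1),round(y,1),"diam",round(2*np.linalg.norm(e-P[n])*1e3,1),P[n].round(4))
    return P
def fit(P):
    a=np.array([M[k] for k in P]); b=np.array([P[k] for k in P])
    ac,bc=a-a.mean(0),b-b.mean(0); th=np.arctan2((ac[:,0]*bc[:,1]-ac[:,1]*bc[:,0]).sum(),(ac*bc).sum())
    c,s=np.cos(th),np.sin(th); Q=np.array([[c,-s],[s,c]]); t=b.mean(0)-Q@a.mean(0)
    print("yaw",np.degrees(th).round(2),"origin",t.round(4),"resid mm",((b-(a@Q.T+t))*1e3).round(1).tolist())
    return Q,t
def go(Q,t):
    s=manip.get_state(); Rt=R.from_quat(np.array(s["ee_rot"])[[1,2,3,0]]).as_matrix()
    print("tcp",s["position"].round(4),"tool x",np.degrees(np.arctan2(Rt[1,0],Rt[0,0])).round(2),"z",Rt[:,2].round(4))
    for k in M:
        w=np.append(Q@M[k]+t,.047); print(k,w.round(4),"tool shift mm",(Rt.T@(w-s["position"])*1e3).round(1))
E
python3 - <<'E'
from meas import *
Q,t=fit(meas(dict(start=(341,266),horn=(295,268),right=(294,178),left=(342,178)))); go(Q,t)
E
```

```text
start 339.2 266.9 diam 22.2 [ 0.5823 -0.0916]
horn 294.6 266.7 diam 22.7 [ 0.5573 -0.1272]
left 341.9 177.5 diam 23.1 [ 0.5113 -0.0412]
right 293.3 177.3 diam 23.0 [ 0.4862 -0.077 ]
yaw -35.26 origin [ 0.5498 -0.0952] resid mm [[-0.6, 0.0], [-0.2, 0.5], [0.3, -0.3], [0.5, -0.2]]
tcp [ 0.5228 -0.0765  0.2314] tool x 55.15 z [ 2.e-04 -0.e+00 -1.e+00]
start [ 0.5829 -0.0917  0.047 ] tool shift mm [ 21.8  57.9 184.4]
horn [ 0.5575 -0.1276  0.047 ] tool shift mm [-22.2  57.6 184.4]
up [ 0.547  -0.0663  0.047 ] tool shift mm [ 22.1  14.  184.4]
down [ 0.5216 -0.1022  0.047 ] tool shift mm [-21.9  13.6 184.4]
left [ 0.511  -0.0409  0.047 ] tool shift mm [ 22.4 -30.  184.4]
right [ 0.4856 -0.0768  0.047 ] tool shift mm [-21.6 -30.4 184.4]
```

Emit:
{"name": "apply_moves", "arguments": {
  "commands": [0.36, 0.97, 0, 0, 0, 0, 0.36, 0.97, 0, 0, 0, 0, 0, 0, 0.9, 0, 0, 0, 0, 0, 0.9, 0, 0, 0, 0, 0, 0.9, 0, 0, 0, 0, 0, 0.9, 0, 0, 0, 0, 0, 0.9, 0, 0, 0, 0, 0, 0.5, 0, 0, 0, 0, 0, 0.3, 0, 0, 0, 0, 0, 0, 0, 0, 0, 0, 0, 0, 0, 0, 0, 0, 0, 0, 0, 0, 0]
}}

```text
clock: 3.8
position: [0.5842, -0.0926, 0.0735]
ee_rot: [0.001, 0.887, 0.462, 0.001]
contact_force: [0.2, 0.2, 0.3]
width: 0.0002
```

```bash
python3 - <<'E'
from h import *
s=manip.get_state(); print(s["position"],s["contact_force"],s["clock"])
d,E=cam("wrist"); save(d,"w2.png")
d,E=cam("side"); 
# project TCP into side view
p=np.linalg.inv(E)@np.append(s["position"],1); a=np.array([p[0]/-p[2],-p[1]/-p[2]]); a=a*(1+d["k1"]*(a@a))
u,v=a[0]*d["fx"]+d["cx"],a[1]*d["fy"]+d["cy"]; print(u,v)
f=d["frame"]; u0,v0=max(0,int(u)-65),max(0,int(v)-50); print(u0,v0)
a=cv2.resize(f[v0:v0+100,u0:u0+130,::-1],(650,500),interpolation=cv2.INTER_CUBIC); cv2.imwrite("pics/s2.png",a)
E
```

```text
[ 0.5841817  -0.09262325  0.07350937] [0.15259711 0.23811804 0.30800481] 3.8
385.9636984706536 241.53132763812945
320 191
```

View pics/w2.png

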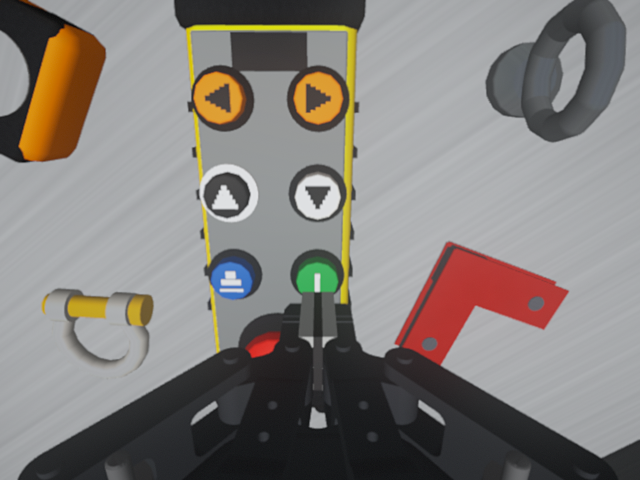

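View pics/s2.png

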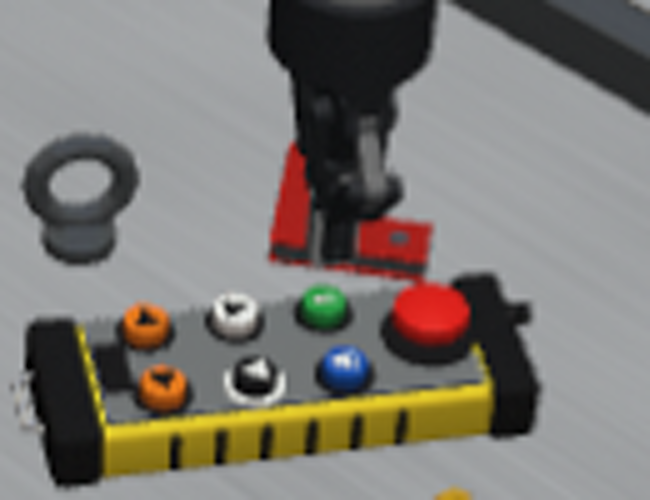

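Wrist view: the fingertip hovers just behind green (317,275), with blue at (236,277) and the oranges at (223,98) and (318,98). In the side view the tip is over green. I'll refit from this closer view.

```bash
sed -i 's/,18,255/,rad,255/; s/def meas(guess)/def meas(guess,rad=18)/' meas.py; python3 - <<'E'
from meas import *
Q,t=fit(meas(dict(horn=(236,277),right=(223,98),left=(318,98)),34)); go(Q,t)
E
```

```text
horn 232.7 278.2 diam 22.7 [ 0.557 -0.126]
left 318.1 98.0 diam 23.3 [ 0.5114 -0.0412]
right 219.3 98.1 diam 24.2 [ 0.4867 -0.0766]
yaw -35.13 origin [ 0.5501 -0.0947] resid mm [[-0.9, 1.0], [0.2, -0.8], [0.7, -0.2]]
tcp [ 0.5838 -0.0926  0.0732] tool x 55.06 z [ 1.8e-03 -4.0e-04 -1.0e+00]
start [ 0.5832 -0.0911  0.047 ] tool shift mm [ 0.9 -1.4 26.2]
horn [ 0.5579 -0.127   0.047 ] tool shift mm [-43.1  -1.6  26.2]
up [ 0.5472 -0.0657  0.047 ] tool shift mm [  1.  -45.4  26.2]
down [ 0.5219 -0.1017  0.047 ] tool shift mm [-43.  -45.6  26.1]
left [ 0.5112 -0.0404  0.047 ] tool shift mm [  1.2 -89.4  26.1]
right [ 0.4859 -0.0764  0.047 ] tool shift mm [-42.8 -89.6  26.1]
```

Emit:
{"name": "apply_moves", "arguments": {
  "commands": [0.02, -0.04, 0.3, 0, 0, 0, 0, 0, 0.3, 0, 0, 0, 0, 0, 0.1, 0, 0, 0, 0, 0, 0, 0, 0, 0, 0, 0, 0, 0, 0, 0, 0, 0, 0, 0, 0, 0]
}}

```text
clock: 4.55
position: [0.5829, -0.0914, 0.0514]
ee_rot: [0.0, 0.887, 0.462, 0.0]
contact_force: [1.3, 0.0, 0.1]
width: -0.0001
```

Emit:
{"name": "apply_moves", "arguments": {
  "commands": [0, 0, 0.1, 0, 0, 0, 0, 0, 0, 0, 0, 0, 0, 0, 0, 0, 0, 0]
}}

```text
clock: 4.85
position: [0.5826, -0.0913, 0.0483]
ee_rot: [-0.0, 0.887, 0.462, 0.0]
contact_force: [0.8, 0.4, -0.9]
width: -0.0
```

Emit:
{"name": "apply_moves", "arguments": {
  "commands": [0, 0, 0.07, 0, 0, 0, 0, 0, 0, 0, 0, 0, 0, 0, 0, 0, 0, 0]
}}

```text
clock: 5.15
position: [0.5829, -0.0914, 0.0465]
ee_rot: [0.0, 0.887, 0.462, 0.0]
contact_force: [1.6, 0.1, 2.5]
width: -0.0002
```

Emit:
{"name": "apply_moves", "arguments": {
  "commands": [0, 0, 0.05, 0, 0, 0, 0, 0, 0, 0, 0, 0, 0, 0, 0, 0, 0, 0]
}}

```text
clock: 5.45
position: [0.5829, -0.0914, 0.0449]
ee_rot: [0.0, 0.887, 0.462, 0.0]
contact_force: [0.3, -0.8, 2.7]
width: -0.0
```

Emit:
{"name": "apply_moves", "arguments": {
  "commands": [0, 0, 0.07, 0, 0, 0, 0, 0, 0, 0, 0, 0, 0, 0, 0, 0, 0, 0, 0, 0, 0, 0, 0, 0]
}}

```text
clock: 5.85
position: [0.5829, -0.0914, 0.0428]
ee_rot: [0.0, 0.887, 0.462, 0.0]
contact_force: [0.9, -0.4, 3.4]
width: -0.0002
```

Emit:
{"name": "apply_moves", "arguments": {
  "commands": [0, 0, 0, 0, 0, 0]
}}

```text
clock: 5.95
position: [0.5829, -0.0914, 0.0428]
ee_rot: [0.0, 0.887, 0.462, 0.0]
contact_force: [1.6, 0.1, 3.3]
width: -0.0004
```

Emit:
{"name": "apply_moves", "arguments": {
  "commands": [0, 0, 0, 0, 0, 0]
}}

```text
clock: 6.05
position: [0.5829, -0.0914, 0.0427]
ee_rot: [0.0, 0.887, 0.462, 0.0]
contact_force: [0.9, -0.5, 5.0]
width: -0.0
```

Emit:
{"name": "apply_moves", "arguments": {
  "commands": [0, 0, 0, 0, 0, 0]
}}

```text
clock: 6.15
position: [0.5829, -0.0913, 0.0427]
ee_rot: [0.0, 0.887, 0.462, 0.0]
contact_force: [1.1, -1.2, 3.9]
width: 0.0002
```

Emit:
{"name": "apply_moves", "arguments": {
  "commands": [0, 0, 0.03, 0, 0, 0, 0, 0, 0, 0, 0, 0, 0, 0, 0, 0, 0, 0]
}}

```text
clock: 6.45
position: [0.5829, -0.0914, 0.0418]
ee_rot: [0.0, 0.887, 0.462, 0.0]
contact_force: [1.8, 0.0, 5.0]
width: 0.0001
```

Emit:
{"name": "apply_moves", "arguments": {
  "commands": [0, 0, 0, 0, 0, 0]
}}

```text
clock: 6.55
position: [0.5829, -0.0914, 0.0418]
ee_rot: [0.0, 0.887, 0.462, 0.0]
contact_force: [0.9, -0.7, 4.0]
width: -0.0
```

Emit:
{"name": "apply_moves", "arguments": {
  "commands": [0, 0, 0, 0, 0, 0]
}}

```text
clock: 6.65
position: [0.5829, -0.0914, 0.0418]
ee_rot: [0.0, 0.887, 0.462, 0.0]
contact_force: [1.3, -1.3, 4.3]
width: -0.0002
```

Emit:
{"name": "apply_moves", "arguments": {
  "commands": [0, 0, 0, 0, 0, 0]
}}

```text
clock: 6.75
position: [0.5829, -0.0913, 0.0418]
ee_rot: [0.0, 0.887, 0.462, 0.0]
contact_force: [1.6, -0.5, 4.8]
width: 0.0004
```

Emit:
{"name": "apply_moves", "arguments": {
  "commands": [0, 0, 0, 0, 0, 0]
}}

```text
clock: 6.85
position: [0.5829, -0.0913, 0.0418]
ee_rot: [0.0, 0.887, 0.462, 0.0]
contact_force: [2.1, -0.4, 4.1]
width: 0.0002
```

Emit:
{"name": "apply_moves", "arguments": {
  "commands": [0, 0, -0.2, 0, 0, 0, 0, 0, -0.5, 0, 0, 0, 0, 0, 0, 0, 0, 0, 0, 0, 0, 0, 0, 0, 0, 0, 0, 0, 0, 0]
}}

```text
clock: 7.35
position: [0.5814, -0.091, 0.0617]
ee_rot: [-0.001, 0.887, 0.462, -0.001]
contact_force: [-0.0, -0.2, 0.3]
width: 0.0002
```

Emit:
{"name": "apply_moves", "arguments": {
  "commands": [-0.4, 0, 0, 0, 0, 0, -0.7, 0, 0, 0, 0, 0, -0.37, 0, 0, 0, 0, 0, 0, 0, 0, 0, 0, 0, 0, 0, 0, 0, 0, 0, 0, 0, 0, 0, 0, 0, 0, 0, 0, 0, 0, 0]
}}

```text
clock: 8.05
position: [0.5577, -0.127, 0.0627]
ee_rot: [-0.0, 0.887, 0.462, 0.0]
contact_force: [0.2, 0.8, 0.0]
width: -0.0001
```

```bash
python3 - <<'E'
from meas import *
d,E=cam("wrist"); save(d,"w3.png"); print(manip.get_state()["position"])
E
```

```text
[ 0.5576914  -0.12699625  0.06271205]
```

View pics/w3.png

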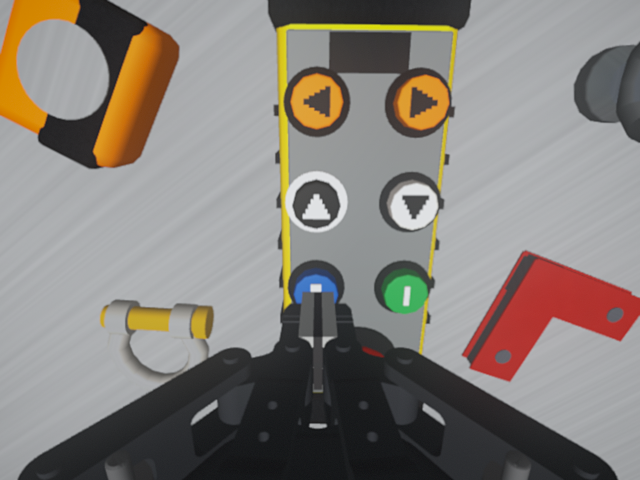

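The fingertip is centred over blue (316,290), green is up again at (405,292), and the layout hasn't changed. Pressing the horn next.

Emit:
{"name": "apply_moves", "arguments": {
  "commands": [0, 0, 0.25, 0, 0, 0, 0, 0, 0.25, 0, 0, 0, 0, 0, 0, 0, 0, 0, 0, 0, 0.04, 0, 0, 0, 0, 0, 0.04, 0, 0, 0, 0, 0, 0, 0, 0, 0, 0, 0, 0, 0, 0, 0]
}}

```text
clock: 8.8
position: [0.5571, -0.1271, 0.0454]
ee_rot: [-0.0, 0.887, 0.462, -0.0]
contact_force: [-0.9, 1.4, 2.2]
width: -0.0002
```

Emit:
{"name": "apply_moves", "arguments": {
  "commands": [0, 0, 0.04, 0, 0, 0, 0, 0, 0.04, 0, 0, 0, 0, 0, 0.03, 0, 0, 0, 0, 0, 0, 0, 0, 0, 0, 0, 0, 0, 0, 0]
}}

```text
clock: 9.3
position: [0.5572, -0.1273, 0.042]
ee_rot: [-0.0, 0.887, 0.462, -0.0]
contact_force: [-1.6, 2.4, 4.8]
width: 0.0002
```

Emit:
{"name": "apply_moves", "arguments": {
  "commands": [0, 0, 0, 0, 0, 0]
}}

```text
clock: 9.4
position: [0.5572, -0.1273, 0.042]
ee_rot: [-0.0, 0.887, 0.462, -0.0]
contact_force: [-1.0, 2.4, 3.7]
width: 0.0004
```

Emit:
{"name": "apply_moves", "arguments": {
  "commands": [0, 0, 0, 0, 0, 0]
}}

```text
clock: 9.5
position: [0.5572, -0.1273, 0.042]
ee_rot: [-0.0, 0.887, 0.462, -0.0]
contact_force: [-2.2, 3.0, 3.2]
width: 0.0004
```

Emit:
{"name": "apply_moves", "arguments": {
  "commands": [0, 0, 0, 0, 0, 0]
}}

```text
clock: 9.6
position: [0.5572, -0.1273, 0.042]
ee_rot: [-0.0, 0.887, 0.462, -0.0]
contact_force: [-2.8, 2.1, 4.6]
width: 0.0002
```

Emit:
{"name": "apply_moves", "arguments": {
  "commands": [0, 0, 0, 0, 0, 0]
}}

```text
clock: 9.7
position: [0.5572, -0.1273, 0.042]
ee_rot: [-0.0, 0.887, 0.462, -0.0]
contact_force: [-2.3, 3.0, 5.2]
width: -0.0002
```

Emit:
{"name": "apply_moves", "arguments": {
  "commands": [0, 0, 0.015, 0, 0, 0, 0, 0, 0, 0, 0, 0, 0, 0, 0, 0, 0, 0]
}}

```text
clock: 10.0
position: [0.5573, -0.1274, 0.0415]
ee_rot: [-0.0, 0.887, 0.462, -0.0]
contact_force: [-3.3, 2.2, 5.1]
width: 0.0001
```

Emit:
{"name": "apply_moves", "arguments": {
  "commands": [0, 0, -0.215, 0, 0, 0, 0, 0, -0.5, 0, 0, 0, 0, 0, 0, 0, 0, 0, 0, 0, 0, 0, 0, 0, 0, 0, 0, 0, 0, 0, 0, 0, 0, 0, 0, 0]
}}

```text
clock: 10.6
position: [0.557, -0.1275, 0.0623]
ee_rot: [-0.0, 0.887, 0.462, -0.0]
contact_force: [0.4, 0.2, -0.3]
width: 0.0001
```

```bash
python3 - <<'E'
from meas import *
Q,t=fit(meas(dict(start=(405,292),right=(317,101),left=(420,102)),34)); go(Q,t)
E
```

```text
start 405.7 292.1 diam 22.9 [ 0.581  -0.0918]
left 423.1 102.9 diam 24.5 [ 0.5109 -0.042 ]
right 318.3 101.6 diam 23.3 [ 0.486  -0.0771]
yaw -35.37 origin [ 0.5492 -0.0958] resid mm [[-1.3, 0.5], [0.4, -0.7], [0.9, 0.1]]
tcp [ 0.5571 -0.1274  0.0624] tool x 55.06 z [-9.e-04  2.e-04 -1.e+00]
start [ 0.5823 -0.0923  0.047 ] tool shift mm [43.3  0.6 15.4]
horn [ 0.5568 -0.1282  0.047 ] tool shift mm [-0.7  0.3 15.4]
up [ 0.5464 -0.0668  0.047 ] tool shift mm [ 43.6 -43.4  15.4]
down [ 0.521  -0.1027  0.047 ] tool shift mm [ -0.4 -43.7  15.4]
left [ 0.5106 -0.0414  0.047 ] tool shift mm [ 43.9 -87.4  15.4]
right [ 0.4851 -0.0772  0.047 ] tool shift mm [ -0.1 -87.7  15.5]
```

Emit:
{"name": "apply_moves", "arguments": {
  "commands": [0.4, -0.4, 0, 0, 0, 0, 0.66, -0.66, 0, 0, 0, 0, 0.4, -0.4, 0, 0, 0, 0, 0, 0, 0, 0, 0, 0, 0, 0, 0, 0, 0, 0, 0, 0, 0, 0, 0, 0, 0, 0, 0, 0, 0, 0, 0, 0, 0, 0, 0, 0, 0, 0, 0.25, 0, 0, 0, 0, 0, 0.2, 0, 0, 0, 0, 0, 0, 0, 0, 0, 0, 0, 0, 0, 0, 0, 0, 0, 0, 0, 0, 0, 0, 0, 0, 0, 0, 0, 0, 0, 0, 0, 0, 0, 0, 0, 0, 0, 0, 0]
}}

```text
clock: 12.25
position: [0.5466, -0.0665, 0.0497]
ee_rot: [0.0, 0.887, 0.462, 0.0]
contact_force: [0.2, -0.4, 0.7]
width: 0.0003
```

```bash
python3 - <<'E'
from meas import *
d,E=cam("wrist"); save(d,"w4.png"); s=manip.get_state(); print(s["position"],s["contact_force"])
E
```

```text
[ 0.54661593 -0.06644807  0.04964262] [ 0.60772607  0.16423598 -0.74044777]
```

View pics/w4.png

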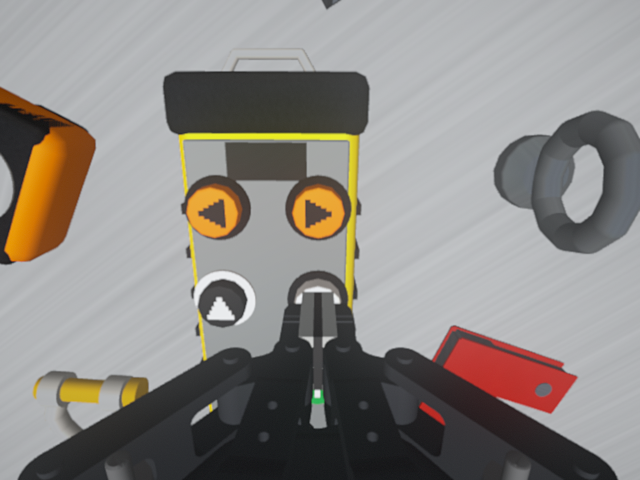

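The tip is just above the white up button (317,292), and nothing has been disturbed. Pressing.

Emit:
{"name": "apply_moves", "arguments": {
  "commands": [0, 0, 0.05, 0, 0, 0, 0, 0, 0.05, 0, 0, 0, 0, 0, 0.05, 0, 0, 0, 0, 0, 0.05, 0, 0, 0, 0, 0, 0.06, 0, 0, 0, 0, 0, 0, 0, 0, 0, 0, 0, 0, 0, 0, 0, 0, 0, 0, 0, 0, 0]
}}

```text
clock: 13.1
position: [0.5466, -0.0665, 0.0419]
ee_rot: [0.0, 0.887, 0.462, 0.0]
contact_force: [-0.3, 0.5, 5.0]
width: -0.0
```

Emit:
{"name": "apply_moves", "arguments": {
  "commands": [0, 0, 0, 0, 0, 0]
}}

```text
clock: 13.2
position: [0.5466, -0.0665, 0.0419]
ee_rot: [0.0, 0.887, 0.462, 0.0]
contact_force: [-0.3, 0.4, 3.5]
width: -0.0001
```

Emit:
{"name": "apply_moves", "arguments": {
  "commands": [0, 0, 0, 0, 0, 0]
}}

```text
clock: 13.3
position: [0.5466, -0.0665, 0.0418]
ee_rot: [0.0, 0.887, 0.462, 0.0]
contact_force: [-0.6, 0.9, 5.2]
width: 0.0002
```

Emit:
{"name": "apply_moves", "arguments": {
  "commands": [0, 0, 0, 0, 0, 0]
}}

```text
clock: 13.4
position: [0.5466, -0.0665, 0.0418]
ee_rot: [0.0, 0.887, 0.462, 0.0]
contact_force: [-0.4, 0.1, 4.5]
width: 0.0003
```

Emit:
{"name": "apply_moves", "arguments": {
  "commands": [0, 0, 0.01, 0, 0, 0, 0, 0, 0, 0, 0, 0, 0, 0, 0, 0, 0, 0]
}}

```text
clock: 13.7
position: [0.5466, -0.0664, 0.0414]
ee_rot: [0.0, 0.887, 0.462, 0.0]
contact_force: [-0.2, -0.6, 4.2]
width: -0.0
```

Emit:
{"name": "apply_moves", "arguments": {
  "commands": [0, 0, -0.27, 0, 0, 0, 0, 0, -0.45, 0, 0, 0, 0, 0, 0, 0, 0, 0, 0, 0, 0, 0, 0, 0, 0, 0, 0, 0, 0, 0, -0.4, 0, 0, 0, 0, 0, -0.67, 0, 0, 0, 0, 0, -0.4, 0, 0, 0, 0, 0, 0, 0, 0, 0, 0, 0, 0, 0, 0, 0, 0, 0, 0, 0, 0, 0, 0, 0, 0, 0, 0.25, 0, 0, 0, 0, 0, 0.2, 0, 0, 0, 0, 0, 0, 0, 0, 0, 0, 0, 0, 0, 0, 0, 0, 0, 0, 0, 0, 0, 0, 0, 0, 0, 0, 0, 0, 0, 0, 0, 0, 0]
}}

```text
clock: 15.5
position: [0.5214, -0.1027, 0.0497]
ee_rot: [0.0, 0.887, 0.462, 0.0]
contact_force: [-0.2, -0.2, 0.2]
width: -0.0002
```

```bash
python3 - <<'E'
from meas import *
d,E=cam("wrist"); save(d,"w5.png"); s=manip.get_state(); print(s["position"],s["contact_force"])
E
```

```text
[ 0.52141525 -0.10263738  0.04969889] [-0.64538616  0.13143639 -0.1976506 ]
```

View pics/w5.png

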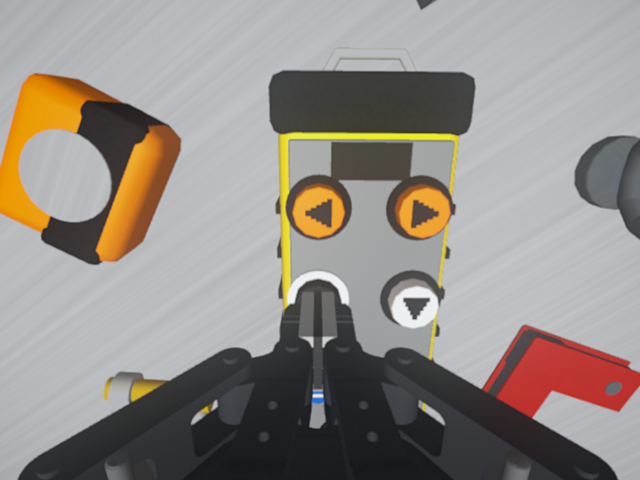

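The tip is over the black down button, inside its white collar (317,295), and the white up button is up again (414,303). Pressing.

Emit:
{"name": "apply_moves", "arguments": {
  "commands": [0, 0, 0.05, 0, 0, 0, 0, 0, 0.05, 0, 0, 0, 0, 0, 0.05, 0, 0, 0, 0, 0, 0.05, 0, 0, 0, 0, 0, 0.06, 0, 0, 0, 0, 0, 0, 0, 0, 0, 0, 0, 0, 0, 0, 0, 0, 0, 0, 0, 0, 0]
}}

```text
clock: 16.35
position: [0.5214, -0.1026, 0.0419]
ee_rot: [0.0, 0.887, 0.462, 0.0]
contact_force: [0.1, -0.0, 4.3]
width: -0.0
```

Emit:
{"name": "apply_moves", "arguments": {
  "commands": [0, 0, 0, 0, 0, 0]
}}

```text
clock: 16.45
position: [0.5214, -0.1027, 0.0419]
ee_rot: [0.0, 0.887, 0.462, 0.0]
contact_force: [0.3, -0.3, 4.5]
width: -0.0001
```

Emit:
{"name": "apply_moves", "arguments": {
  "commands": [0, 0, 0, 0, 0, 0]
}}

```text
clock: 16.55
position: [0.5214, -0.1027, 0.0418]
ee_rot: [0.0, 0.887, 0.462, 0.0]
contact_force: [-0.5, 0.1, 4.2]
width: -0.0
```

Emit:
{"name": "apply_moves", "arguments": {
  "commands": [0, 0, 0.01, 0, 0, 0, 0, 0, 0, 0, 0, 0, 0, 0, 0, 0, 0, 0]
}}

```text
clock: 16.85
position: [0.5214, -0.1027, 0.0414]
ee_rot: [0.0, 0.887, 0.462, 0.0]
contact_force: [-1.3, 0.2, 5.3]
width: 0.0002
```

Same depth and force as the others. Now lift clear and check from above, back at the first viewpoint.

Emit:
{"name": "apply_moves", "arguments": {
  "commands": [0, 0, -0.27, 0, 0, 0, 0, 0, -0.7, 0, 0, 0, 0, 0, -0.9, 0, 0, 0, 0, 0, -0.9, 0, 0, 0, 0, 0, -0.9, 0, 0, 0, 0, 0, -0.9, 0, 0, 0, 0, 0, -0.9, 0, 0, 0, 0, 0, -0.9, 0, 0, 0, 0.73, -0.45, 0, 0, 0, 0, 0, 0, 0, 0, 0, 0, 0, 0, 0, 0, 0, 0, 0, 0, 0, 0, 0, 0, 0, 0, 0, 0, 0, 0, 0, 0, 0, 0, 0, 0]
}}

```text
clock: 18.25
position: [0.5225, -0.0773, 0.232]
ee_rot: [-0.0, 0.887, 0.462, -0.0]
contact_force: [0.2, -0.4, -0.5]
width: -0.0004
```

```bash
python3 - <<'E'
from meas import *
s=manip.get_state(); print(s["position"],s["contact_force"],s["clock"])
d,E=cam("wrist"); save(d,"w6.png")
fit(meas(dict(start=(341,266),horn=(295,268),right=(294,178),left=(342,178))))
E
```

```text
[ 0.52254715 -0.07734956  0.23203265] [ 0.19685302 -0.36045458 -0.53229303] 18.25
start 340.1 266.5 diam 22.3 [ 0.5823 -0.0917]
horn 295.6 266.2 diam 22.6 [ 0.5572 -0.1271]
left 342.6 177.1 diam 23.1 [ 0.5113 -0.0413]
right 294.1 176.8 diam 23.1 [ 0.486 -0.077]
yaw -35.25 origin [ 0.5497 -0.0952] resid mm [[-0.5, -0.0], [-0.2, 0.5], [0.3, -0.4], [0.4, -0.2]]
```

View pics/w6.png

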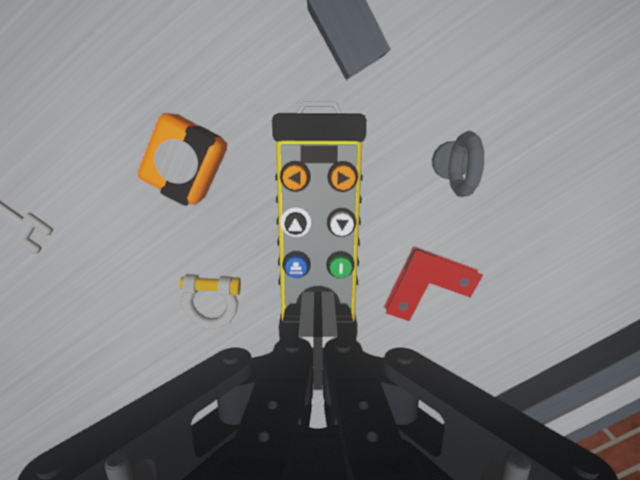

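The picture matches the one from before the presses. The remote's origin is within 0.1 mm and its yaw within 0.01°, all the buttons are up, and the things around it are where they were. Handing in.

```bash
python3 -c "
from rig import manip
print(manip.sign_off())"
```

```text
the job is handed in; nothing more can be done
None
```

I pressed green start, blue horn, white up and black down in that order with the closed fingertips, lifting fully clear between presses, and handed the job in at about 18 s.

- **Press depth:** each press went about 5.2–5.6 mm by fingertip height, past the 4 mm switching point and short of the 8 mm stop. Force readings at depth averaged about 4.3–4.6 N with about ±1 N of noise. I had no direct reading of the switches, so switching is inferred from height and force.
- **Remote:** the last wrist picture puts it within 0.1 mm and 0.01° of where it was before the presses. All six buttons were up in that picture and the things around it had not moved. The red mushroom was hidden behind the gripper there, but the tip stayed clear of it throughout.
- **What disagreed:** the horn press showed about 3–4 N of sideways force, so I let the arm settle longer before the next two presses. A close-up pose fit right after it was off by about 1 mm, but the final check showed that was measuring error.

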